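Secure a power card and probe its two test lands

ROBOT

A 7-joint arm with a two-finger parallel gripper is mounted at the origin on a cart in front of the work surface, level with it; the furniture and walls round the work are solid. World frame = base frame: x ahead of the robot, y to its left, z up, the work surface at z = 0. Lengths are in m, angles in rad, forces in N, time in s.
With the tool pointing down it reaches from about 0.425 to 1.025 m from the base axis. Payload 9.4 kg.
Tool frame: the origin (TCP) lies on the mounting face of the last link; the fingertips stand 186 mm ahead of it and the grasp point (between the pads) lies 167 mm ahead of it; z points along the fingers, y is the line along which they close (so a half turn about z gives the same grasp; the last joint's range is limited). The gripper opens to 93 mm and grips with 3 to 60 N. Pads are 15 mm wide; open, the fingers measure 128 mm over their backs; the gripper's body (75 mm by 188 mm) begins 65 mm behind the grasp point.
Start: joints at [1.123, 0.599, -0.003, 1.599, 0.002, 0.943, -0.08], TCP at [0.263, -0.676, 0.405] pointing down, gripper open.
Joint ranges: [-2.57, 2.57], [-0.35, 1.97], [-1.29, 1.29], [0.11, 2.56], [-1.05, 4.19], [0.11, 1.86], [-2.63, 2.63]. Speed limits (rad/s): [2.22, 2.22, 3.01, 3.01, 3.14, 3.14, 3.14].

INTERFACE

Orientations are given as a unit quaternion [x, y, z, w].
In Python, from workcell import arm, optics, workorder gives the robot as it stands. The module is installed in compiled form; this text tells all that it offers.
- The arm moves only by the shell command python3 -m creep 'ROWS' [OPENING] [FORCE]. ROWS is text: rows parted by semicolons, each of 6 numbers parted by spaces: the shift along the world's x, y, z each as a share of 150 mm, from -1 to 1, then the turn, a rotation vector about the world's x, y, z each as a share of 0.5 rad, from -1 to 1. A call has 1 to 10 rows; each row is the pose to reach, as a shift and turn from the pose commanded when the call began; what a row does not reach only later rows make up. A row lasts 1/12 s, in which the tool goes at most 41.7 mm and 7.16 degrees, less where a joint would pass 70% of its speed; a pose out of reach is approached as far as the arm can. A call with a number of a shift or a turn outside -1 to 1 is refused whole. A call with a gripper value outside its range is refused whole. OPENING is the opening, from -1 (shut) to 1 (fully open), set as the call begins (- or left out, the last holds). The fingers move at their own pace and stop on an object; FORCE is the grip in N (left out, the last holds). Time passes only in rows, so rows that repeat a pose let the fingers close. It gives the time, the measured TCP pose, the force, the opening and the grip force at its end, in the units of the state.
- arm.get_obs(): the state, without advancing time (a new reading comes with each control period).
- optics.snapshot(name): name is "side" or "top" or "wrist"; returns the picture (384x512x3 uint8, red, green, blue); there is no depth.
- optics.camera_model(name): a dict with "fx", "fy", "cx", "cy" (pixels), "cam_to_world" (4x4, takes a point from camera to world coordinates). Camera axes: x right, y down, z forward; pixel columns grow to the right and rows downward; lengths in m; the calibration is good to about 2 mm. A picture is of the moment at which its call begins: read the wrist's pose just before it. camera_model takes no time and is no camera call; for the wrist camera it gives the pose at the moment of the call.
- workorder.hand_in(): hands the job in; it is judged then, once.
The state is a dict: "time_s": time; "qpos": joint angles; "dq": joint speeds; "joint_torque": joint torques, N m; "tcp_pos": TCP position; "tool_rot": TCP orientation; "ft_force": force on the tool from outside, world axes, zero at the start; "moment": the same for the moment, N m; "opening": finger opening in m; "grip_force": force on a finger pad.
Only numpy, scipy, OpenCV 4.12 (cv2) and the standard library are available. Lean on these libraries where they do the work, as an engineer would, in place of code of your own. Each camera call takes 0.05 s, during which the arm holds its last target. There are 200 camera calls.

TASK

Turn the turnbutton fully across so that its bar holds down the edge of the card in the cradle. Then take the test probe from its fork stand and press its spring tip lightly for a moment first on the square test land and then on the round one, without bottoming the spring or touching the rest of the card. Hang the probe back upright in the fork, its guard resting on the prongs.

Things in the scene. Friction and masses are not known exactly. Their poses are not given: they have to be found in the camera images.
- cradle: aluminium card cradle fixed to the bench, 136 x 236 mm, 48 mm high at its clips. Origin: on the bench under the centre of the card; x and y lie along its short and long sides. The card's -y end is under two fixed clips; the turnbutton is beyond the card's +y end.
- turn_pivot (a point): point on the turnbutton's vertical pivot axis, 66 mm above the bench, level with the top of its wing. The wing to turn it by is an upright black fin centred on the pivot, 40 mm long, 10 mm thick, 22 mm high, in line with the steel bar below it, which is 16 mm wide, reaches 52 mm out to one side only and has its top 42.5 mm above the bench
- turnbutton (a joint): angle of the turnbutton in rad: 0 = closed against its stop, bar pointing along the cradle's -y over the card's edge; it grows clockwise seen from above, 1.57 = bar along the cradle's -x, clear of the card. Light friction (0.04 N m), stays where it is left
- card: green power supply card, 100 x 160 x 4 mm, loose in the cradle with its underside 30 mm above the bench. Origin: centre of its underside; x along its short side, y along its long side, parallel to the cradle's. Finned heat sink and capacitors stand on it, mainly on the +x half, up to 60 mm above the bench
- square_land (a point): centre of the upper face of the bare metal square test land, 14 x 14 mm, inside a white printed square, 35 mm above the bench; at x -26, y -45 mm from the card's centre
- round_land (a point): centre of the upper face of the bare metal round test land, 14 mm diameter, inside a white printed ring, 35 mm above the bench; at x -26, y +28 mm from the card's centre
- stand: probe stand fixed to the bench: dark foot 120 x 84 mm, a column at its back (+x) and at the top a level aluminium fork, open toward the stand's -x. Origin: on the bench under the seat of the fork. Nothing rises more than 94 mm
- fork_seat (a point): seat of the fork, 90 mm above the bench, on the prongs' upper face midway between them. The slot is 20 mm wide, flared at the mouth, and runs from 12 mm behind (+x) this point to the mouth 48 mm in front (-x); the prongs are 7 mm thick
- probe: cordless test probe hanging upright in the fork, 157 mm long, 0.1 kg. Origin: centre of the underside of its round finger guard (34 mm diameter, 5 mm thick), z along the probe to the handle's top. Handle: round, 22 mm diameter, from 5 to 91 mm above the origin; nose 11 mm diameter, down to 38 mm below it; the point is 66 mm below it
- probe_point (a point): point of the probe's spring tip (ball of 5 mm diameter), 66 mm below the probe's origin along its axis when not pressed
- plunger (a joint): how far the spring tip is pressed in, m: 0 free to 0.008 bottomed; starts to give at 1.2 N, 3.6 N at the end of its travel
Things that resemble listed ones, but are neither listed nor needed, are in the scene too. There is more than one size of the probe; the one meant has the size given above.

How it is judged:
On the way, in this order (a step that is already met when the one before it is completed fails the run):
1. the turnbutton is closed over the card's edge (within 0.2 rad of its stop) (value of joint turnbutton below 0.2 rad), for 0.2 s.
2. the probe's point is on the square land (within 7.5 mm of its centre) and its spring tip is pressed in at least 1 mm (horizontal distance between probe_point and square_land below 0.0075 m and value of joint plunger above 0.001 m and contact force between probe and card above 0.5 N), for 0.2 s.
3. then the same on the round land (horizontal distance between probe_point and round_land below 0.0075 m and value of joint plunger above 0.001 m and contact force between probe and card above 0.5 N), for 0.2 s.
At the end, for the whole second after the job is handed in: The turnbutton is within 0.2 rad of its closed stop, the card lies level in the cradle (height within 4 mm), and the probe hangs at rest in the fork: guard on the prongs (within 4 mm in height, 14 mm of the seat), upright within 10 degrees, released (value of joint turnbutton below 0.2 rad and horizontal distance between probe and fork_seat below 0.014 m and z of probe in the frame of fork_seat between -0.004 and 0.004 m and angle between probe's own z axis and vertical below 0.17 rad and linear speed of probe below 0.02 m/s and contact force between probe and stand above 0.3 N and z of card in the frame of cradle between 0.026 and 0.034 m); the robot touches nothing.
It fails at once if the probe is pressed on the card with more than 15 N (its spring bottomed hard) (contact force between probe and card above 15 N).
It fails at once if the probe presses on the card (over 1 N) more than 10 mm from the centre of either land (contact force between probe and card above 1 N and horizontal distance between probe_point and square_land above 0.01 m and horizontal distance between probe_point and round_land above 0.01 m).
It also fails if it takes over 67 s, if anything falls off the work surface, if the arm or the gripper's body presses on something with over 40 N, if the wrist force passes 120 N, or if a joint passes its speed limit or range.

## Working session

There is one attempt and no reset: what is moved stays moved. The work goes in short steps, Python scripts to look and compute and a shell command to move; the robot and the scene stay as the last step left them, time stands still between calls to the robot, and variables do not carry over. Pictures are saved under pics/ and viewed, at most 10 in all, crops included, and the job is handed in when it is done.

```bash
mkdir -p pics
python3 - <<'E'
from workcell import arm, optics
import cv2, numpy as np
print(arm.get_obs())
for n in ("side","top"):
    im=optics.snapshot(n); cv2.imwrite(f"pics/{n}0.png",im[:,:,::-1]); m=optics.camera_model(n); print(n,m)
E
```

```text
{'time_s': 0.0, 'qpos': array([ 1.12330535,  0.60016782, -0.00253888,  1.60011156,  0.00180164,
        0.9429144 , -0.0797938 ]), 'dq': array([ 0.00050024,  0.00073544,  0.00046671,  0.00200683, -0.00060139,
        0.0008308 ,  0.00208557]), 'joint_torque': array([-2.69891580e-04, -7.65079808e+01,  1.49728797e+00, -2.52350861e+01,
       -5.25249133e-02,  1.69500033e-02,  1.58127700e-04]), 'tcp_pos': array([ 0.26264213, -0.6755484 ,  0.4038355 ]), 'tool_rot': array([ 9.82857392e-01,  1.84365688e-01, -2.20366888e-04, -7.68544612e-04]), 'ft_force': array([-0.05114183,  0.29514418, -0.03189897]), 'moment': array([ 0.0081812 , -0.03237   , -0.03275187]), 'grip_force': 0.0, 'opening': 0.0927586926439511}
side {'fx': 497.4707853435309, 'fy': 497.4707853435309, 'cx': 254.7522473310573, 'cy': 186.92840189416356, 'cam_to_world': array([[-0.89262294, -0.24796349,  0.3764816 ,  0.04586634],
       [-0.45024327,  0.5320166 , -0.71710483,  0.82961355],
       [-0.02247865, -0.80961253, -0.58653412,  0.74533393],
       [ 0.        ,  0.        ,  0.        ,  1.        ]])}
top {'fx': 389.787585519863, 'fy': 389.787585519863, 'cx': 253.0857068180453, 'cy': 196.39456800891838, 'cam_to_world': array([[-6.21579696e-04, -9.91880221e-01,  1.27174059e-01,
         3.56767586e-01],
       [-9.99800977e-01, -1.91949315e-03, -1.98575346e-02,
         2.05780722e-02],
       [ 1.99404055e-02, -1.27161092e-01, -9.91681621e-01,
         9.38756921e-01],
       [ 0.00000000e+00,  0.00000000e+00,  0.00000000e+00,
         1.00000000e+00]])}
```

View pics/side0.png

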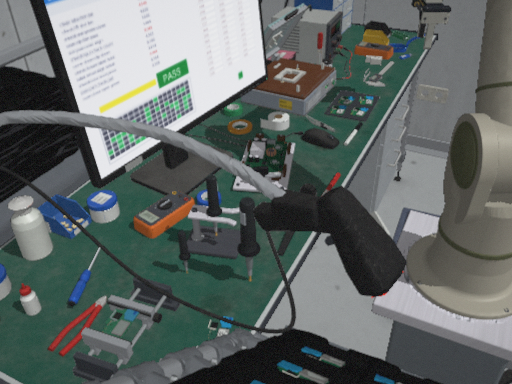

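View pics/top0.png

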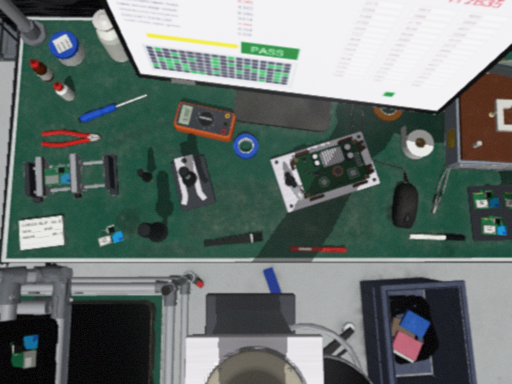

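Side view: fork stand near (225,240), one probe in the fork at about (213,205), a larger and a smaller one nearby at (250,235) and (183,250). Top view: cradle at (325,172), stand at (193,180), lookalikes at (145,175) and (152,230). Next I'll bring the wrist camera over the cradle.

```bash
python3 -m creep '0.25 0.25 0 0 0 0;0.5 0.5 0 0 0 0;0.7 0.75 0 0 0 0;0.9 1 0 0 0 0;0.9 1 0 0 0 0' && python3 -m creep '0.1 0.25 0 0 0 0;0.2 0.5 0 0 0 0;0.3 0.75 0 0 0 0;0.3 1 0 0 0 0;0.3 1 0 0 0 0'
python3 - <<'E'
from workcell import arm, optics
import numpy as np
from scipy.spatial.transform import Rotation as R
o=arm.get_obs(); T=np.eye(4); T[:3,:3]=R.from_quat(o['tool_rot']).as_matrix(); T[:3,3]=o['tcp_pos']
m=optics.camera_model("wrist"); np.set_printoptions(precision=4,suppress=True)
print(m['fx'],m['cx'],m['cy']); print(np.linalg.inv(T)@m['cam_to_world']); print(m['cam_to_world'],o['qpos'])
E
```

```text
time_s: 0.52
tcp_pos: [0.3995, -0.5232, 0.4043]
tool_rot: [0.983, 0.185, 0.0, -0.001]
ft_force: [-0.0, -0.7, 0.4]
opening: 0.0929
grip_force: 0.0
time_s: 0.93
tcp_pos: [0.4443, -0.3684, 0.4044]
tool_rot: [0.982, 0.188, -0.0, -0.002]
ft_force: [-0.1, 0.4, -0.4]
opening: 0.0929
grip_force: 0.0
280.43294792298167 254.67214656547583 196.29511907137757
[[ 0.0003 -0.9563 -0.2925  0.0829]
 [ 1.      0.0001  0.0004  0.0005]
 [-0.0003 -0.2925  0.9563  0.0205]
 [ 0.      0.      0.      1.    ]]
[[ 0.3704 -0.888  -0.2724  0.5215]
 [-0.9289 -0.3554 -0.1044 -0.3381]
 [-0.0041  0.2917 -0.9565  0.384 ]
 [ 0.      0.      0.      1.    ]] [ 0.6129  0.4231 -0.0253  1.9425  0.0103  0.7793 -0.6091]
```

```bash
python3 -m creep '0.1 0.25 0 0 0 0;0.2 0.5 0 0 0 0;0.3 0.75 0 0 0 0;0.3 1 0 0 0 0;0.3 1.0 0 0 0 0;0.3 1.0 0 0 0 0'
cat > h.py <<'E'
from workcell import arm, optics
import numpy as np, cv2
np.set_printoptions(precision=4,suppress=True)
def shot(n,f):
    m=optics.camera_model(n); im=optics.snapshot(n); cv2.imwrite(f"pics/{f}.png",im[:,:,::-1]); np.savez(f"pics/{f}.npz",**m)
def ray(f,uv):
    m=np.load(f"pics/{f}.npz"); uv=np.atleast_2d(uv).astype(float); C=m['cam_to_world']
    d=np.c_[(uv[:,0]-m['cx'])/m['fx'],(uv[:,1]-m['cy'])/m['fy'],np.ones(len(uv))]@C[:3,:3].T
    return C[:3,3],d
def onz(f,uv,z):
    c,d=ray(f,uv); return c+d*((z-c[2])/d[:,2])[:,None]
def px(f,P):
    m=np.load(f"pics/{f}.npz"); q=np.c_[np.atleast_2d(P),np.ones(len(np.atleast_2d(P)))]@np.linalg.inv(m['cam_to_world']).T
    return np.c_[m['fx']*q[:,0]/q[:,2]+m['cx'],m['fy']*q[:,1]/q[:,2]+m['cy']]
def tri(*obs):  # (file,uv) pairs -> point and residual
    A=np.zeros((3,3));b=np.zeros(3);L=[]
    for f,uv in obs:
        c,d=ray(f,uv); d=d[0]/np.linalg.norm(d[0]); P=np.eye(3)-np.outer(d,d); A+=P;b+=P@c;L.append((c,P))
    x=np.linalg.solve(A,b); return x,max(np.linalg.norm(P@(x-c)) for c,P in L)
E
python3 - <<'E'
from h import *
shot("wrist","w1"); im=cv2.imread("pics/w1.png"); cv2.imwrite("pics/w1b.png",cv2.resize(im,(768,576),interpolation=cv2.INTER_CUBIC))
E
```

```text
time_s: 1.43
tcp_pos: [0.488, -0.2238, 0.4047]
tool_rot: [0.982, 0.186, -0.0, -0.0]
ft_force: [-0.6, -0.4, 1.5]
opening: 0.0931
grip_force: 0.0
```

View pics/w1b.png

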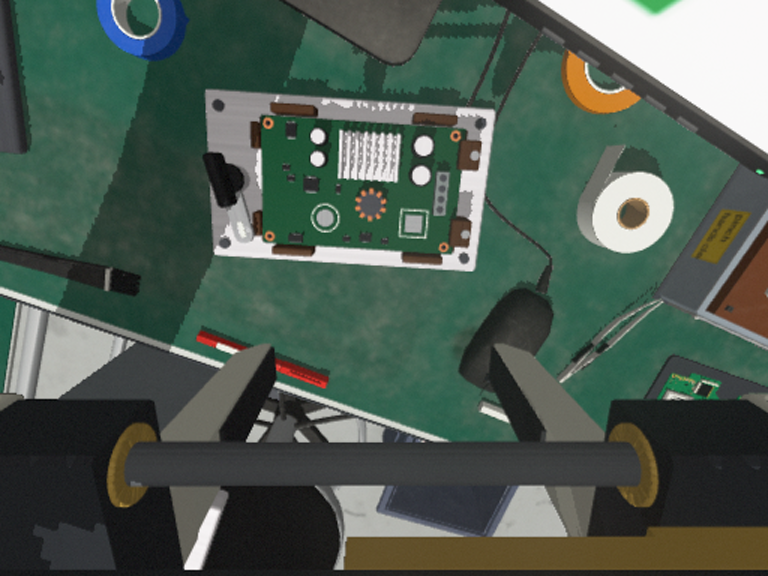

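Wrist view (1.5x): card at (360,185), square land (413,223), round land (325,217). The black fin runs from (212,155) to (240,200), and its bar points down to about (247,238), i.e. along cradle -x. Next I want a view that takes in the stand as well.

```bash
python3 -m creep '0 0.25 0 0 0 0;0 0.5 0 0 0 0;-0.1 0.75 0 0 0 0;-0.2 1 0 0 0 0;-0.2 1.0 0 0 0 0;-0.2 1.0 0 0 0 0'
python3 - <<'E'
from h import *
shot("wrist","w2")
E
python3 -m creep '0 0.25 0 0 0 0;0 0.5 0 0 0 0;0 0.75 0 0 0 0;0 0.9 0 0 0 0;0 0.9 0 0 0 0;0 0.9 0 0 0 0'
python3 - <<'E'
from h import *
shot("wrist","w3")
a=[cv2.imread(f"pics/w{i}.png")[:280] for i in (2,3)]
cv2.imwrite("pics/w23.png",np.vstack([cv2.resize(x,(550,300),interpolation=cv2.INTER_CUBIC) for x in a]))
E
```

```text
time_s: 1.98
tcp_pos: [0.4574, -0.0756, 0.4049]
tool_rot: [0.983, 0.185, -0.0, 0.0]
ft_force: [0.4, -1.1, -0.4]
opening: 0.0929
grip_force: 0.0
time_s: 2.53
tcp_pos: [0.4588, 0.0584, 0.4046]
tool_rot: [0.983, 0.184, 0.0, 0.0]
ft_force: [-1.3, -0.0, -0.3]
opening: 0.093
grip_force: 0.0
```

View pics/w23.png

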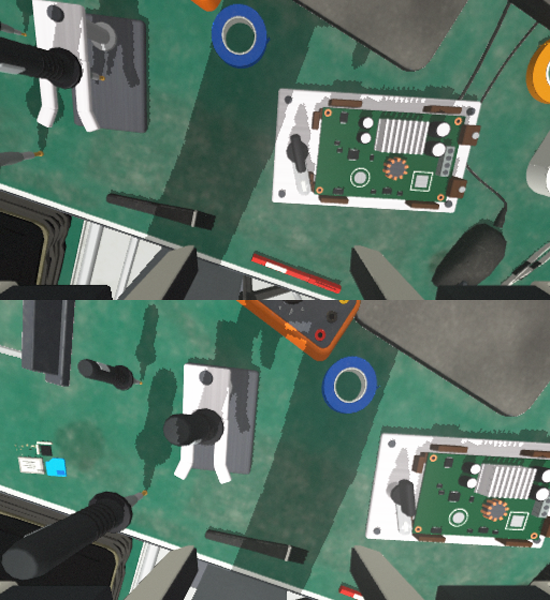

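w2 and w3: the stand's fork mouth faces the lower edge, toward the robot. The probe hangs at about (195,430) in the lower half, and the cradle is seen again in both. I'll zoom in for exact pixels.

Run:
```python
from h import *
w1,w2,w3,s,t=[cv2.imread(f"pics/{n}.png") for n in("w1","w2","w3","side0","top0")]
def crop(im,u,v,w,h,k): return cv2.resize(im[v:v+h,u:u+w],None,fx=k,fy=k,interpolation=cv2.INTER_NEAREST)
A=crop(w3,145,50,100,130,3) #300x390
B=crop(w2,20,0,125,130,3)  #375x390  
# second row
C=crop(w1,130,80,50,100,2); 
row2=np.hstack([crop(w1,130,90,60,90,2),crop(w2,250,90,60,90,2),crop(w3,350,110,60,90,2),crop(s,160,160,120,90,2)]) #120*3+240=600
row1=np.hstack([A,B])
row2=cv2.copyMakeBorder(row2,0,0,0,row1.shape[1]-row2.shape[1],cv2.BORDER_CONSTANT)
cv2.imwrite("pics/z1.png",np.vstack([row1,row2]))
```

```text
(no output)
```

View pics/z1.png

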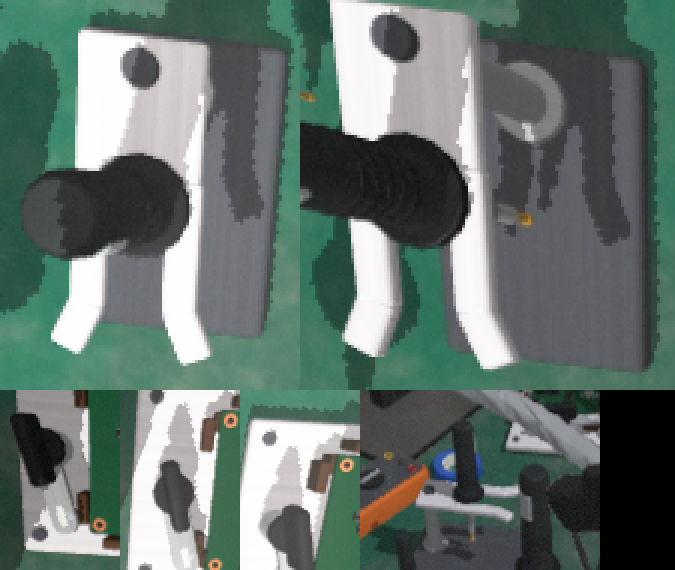

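Run:
```python
from h import *
# lands: bright, unsaturated blob in small window; hull centre
g={'w1':[(275.3,148.7),(216.7,144.7)],'w2':[(392.5,169),(335.6,165.2)],'w3':[(481,206),(427,202.5)]}
def land(f,c,r=12):
    im=cv2.imread(f"pics/{f}.png"); u,v=int(round(c[0])),int(round(c[1])); k=6
    p=cv2.resize(im[v-r:v+r+1,u-r:u+r+1],None,fx=k,fy=k,interpolation=cv2.INTER_LINEAR)
    hsv=cv2.cvtColor(p,cv2.COLOR_BGR2HSV); m=((hsv[...,1]<75)&(hsv[...,2]>120)).astype(np.uint8)
    n,l,st,ce=cv2.connectedComponentsWithStats(m); h=p.shape[0]
    # component nearest centre
    ys,xs=np.nonzero(m); i=np.argmin((xs-h/2)**2+(ys-h/2)**2); lab=l[ys[i],xs[i]]
    cnt=cv2.findContours((l==lab).astype(np.uint8),0,2)[0][0]; (a,b),wh,_=cv2.minAreaRect(cnt)
    return np.array([(a+.5)/k-.5+u-r,(b+.5)/k-.5+v-r]),np.round(np.array(wh)/k,1)
P={}
for j,n in enumerate(("square","round")):
    o=[]
    for f in g:
        uv,wh=land(f,g[f][j]); o.append((f,uv)); print(n,f,uv,wh,onz(f,uv,.035)[0])
    P[n]=tri(*o); print(n,P[n])
# by-eye: handle top, guard, fork corners, hole, fin ends
A=lambda x,y:(145+x/3-.33,50+y/3-.33)
B=lambda x,y:(20+(x-300)/3-.33,y/3-.33)
print("top w3+side",tri(("w3",A(59,214)),("side0",(211,176))), onz("w3",A(59,214),.181))
print("guard on .095",onz("w3",A(141,204),.095), onz("w2",B(424,192),.095))
for n,a,b in (("hole",(141,68),(395,37)),("backR",(208,42),(472,14)),("tipLin",(78,352),(378,357)),("tipRin",(183,362),(492,369)),("tipLout",(52,338),(343,345)),("tipRout",(210,352),(518,361)),("backL",(80,28),(332,0))):
    print(n,tri(("w3",A(*a)),("w2",B(*b))),onz("w3",A(*a),.09)[0],onz("w2",B(*b),.09)[0])
def fin(f,u,v,w,h):
    im=cv2.imread(f"pics/{f}.png")[v:v+h,u:u+w]; return im
D1=lambda x,y:(130+x/2-.25,90+(y-390)/2-.25); D2=lambda x,y:(250+(x-120)/2-.25,90+(y-390)/2-.25);D3=lambda x,y:(350+(x-240)/2-.25,110+(y-390)/2-.25)
# fin top ends: near(top of img) / far
for n,a,b in (("finA",(19,417),(168,463)),("finB",(46,483),(182,525))):
    print(n,tri(("w1",D1(*a)),("w2",D2(*b))),onz("w1",D1(*a),.066)[0],onz("w2",D2(*b),.066)[0])
print(arm.get_obs()['time_s'])
```

```text
square w1 [275.2119 148.7942] [11.7 11.9] [ 0.5324 -0.2341  0.035 ]
square w2 [392.0844 168.8126] [13.1 12.1] [ 0.5325 -0.2338  0.035 ]
square w3 [481.2348 205.8642] [13.7 11.6] [ 0.5325 -0.2338  0.035 ]
square (array([ 0.5325, -0.2341,  0.0347]), np.float64(0.00010653827696713418))
round w1 [216.3333 144.9167] [11.3 11.5] [ 0.5101 -0.1647  0.035 ]
round w2 [334.8833 165.4   ] [11.6 12.2] [ 0.5101 -0.1645  0.035 ]
round w3 [426.4796 202.6965] [11.4 11.4] [ 0.5103 -0.1643  0.035 ]
round (array([ 0.5101, -0.1647,  0.0345]), np.float64(0.00011162942759670757))Traceback (most recent call last):
  File "<stdin>", line 22, in <module>
  File "h.py", line 18, in tri
    c,d=ray(f,uv); d=d[0]/np.linalg.norm(d[0]); P=np.eye(3)-np.outer(d,d); A+=P;b+=P@c;L.append((c,P))
        ~~~^^^^^^
  File "h.py", line 7, in ray
    m=np.load(f"pics/{f}.npz"); uv=np.atleast_2d(uv).astype(float); C=m['cam_to_world']
    fid = stack.enter_context(open(os.fspath(file), "rb"))
                              ~~~~^^^^^^^^^^^^^^^^^^^^^^^
FileNotFoundError: [Errno 2] No such file or directory: 'pics/side0.npz'
```

Run:
```python
from h import *
for n in("side","top"): np.savez(f"pics/{n}0.npz",**optics.camera_model(n))
A=lambda x,y:(145+x/3-.33,50+y/3-.33)
B=lambda x,y:(20+(x-300)/3-.33,y/3-.33)
print("top w3+side",tri(("w3",A(59,214)),("side0",(211,176))), onz("w3",A(59,214),.181))
print("guard on .095",onz("w3",A(141,204),.095), onz("w2",B(424,192),.095))
for n,a,b in (("hole",(141,68),(395,37)),("backR",(208,42),(472,14)),("tipLin",(78,352),(378,357)),("tipRin",(183,362),(492,369)),("tipLout",(52,338),(343,345)),("tipRout",(210,352),(518,361)),("backL",(80,28),(332,0))):
    print(n,*tri(("w3",A(*a)),("w2",B(*b))),onz("w3",A(*a),.09)[0],onz("w2",B(*b),.09)[0])
D1=lambda x,y:(130+x/2-.25,90+(y-390)/2-.25); D2=lambda x,y:(250+(x-120)/2-.25,90+(y-390)/2-.25)
for n,a,b in (("finA",(19,417),(168,463)),("finB",(46,483),(182,525))):
    print(n,*tri(("w1",D1(*a)),("w2",D2(*b))),onz("w1",D1(*a),.066)[0],onz("w2",D2(*b),.066)[0])
```

```text
top w3+side (array([0.5058, 0.1436, 0.1806]), np.float64(0.0013268591375819052)) [[0.507  0.1442 0.181 ]]
guard on .095 [[0.5075 0.1436 0.095 ]] [[0.5078 0.1393 0.095 ]]
hole [0.5473 0.1567 0.0923] 8.297439062215811e-05 [0.5473 0.1572 0.09  ] [0.5475 0.1583 0.09  ]
backR [0.5626 0.1404 0.0856] 0.00013774431723753128 [0.5623 0.1396 0.09  ] [0.562  0.1376 0.09  ]
tipLin [0.4492 0.1512 0.0851] 2.1457868352952915e-07 [0.4506 0.1502 0.09  ] [0.4506 0.148  0.09  ]
tipRin [0.459  0.115  0.0833] 2.9554204740727954e-05 [0.4606 0.1144 0.09  ] [0.4607 0.1114 0.09  ]
tipLout [0.4507 0.1606 0.0883] 0.0009033318981698899 [0.4521 0.1601 0.09  ] [0.4502 0.1595 0.09  ]
tipRout [0.4655 0.107  0.0835] 0.0005107832630105637 [0.4675 0.1066 0.09  ] [0.4665 0.1037 0.09  ]
backL [0.551  0.1797 0.0872] 0.0005565897978611768 [0.5515 0.1788 0.09  ] [0.5503 0.1776 0.09  ]
finA [ 0.5263 -0.0725  0.0586] 0.0006111268761639783 [ 0.5266 -0.0754  0.066 ] [ 0.5271 -0.0718  0.066 ]
finB [ 0.4961 -0.0943  0.0534] 0.0007008361911235366 [ 0.4981 -0.0983  0.066 ] [ 0.4983 -0.0923  0.066 ]
```

```bash
python3 -m creep '0.1 -0.25 0 0 0 0.2;0.2 -0.5 0 0 0 0.4;0.35 -0.75 -0.2 0 0 0.55;0.35 -0.95 -0.45 0 0 0.55;0.35 -0.95 -0.7 0 0 0.55;0.35 -0.95 -0.7 0 0 0.55;0.35 -0.95 -0.7 0 0 0.55'
python3 - <<'E'
from h import *
shot("wrist","w4"); im=cv2.imread("pics/w4.png")
p=px("w4",[[0.5117,-0.0853,.066]]);print(p)
u,v=map(int,p[0]); u0,v0=max(u-60,0),max(v-60,0); print(u0,v0)
cv2.imwrite("pics/z2.png",cv2.resize(im[v0:v0+120,u0:u0+120],None,fx=4,fy=4,interpolation=cv2.INTER_NEAREST))
E
```

```text
time_s: 3.17
tcp_pos: [0.5092, -0.0857, 0.2973]
tool_rot: [0.949, 0.315, -0.003, -0.001]
ft_force: [-0.7, -0.0, 0.9]
opening: 0.0929
grip_force: 0.0
[[255.9485 214.0132]]
195 154
```

View pics/z2.png

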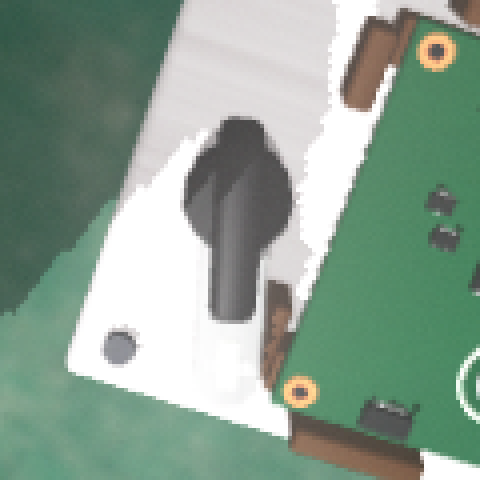

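Close-up (4x, offset 195,154): hub disc centre at (238,192), fin running from (242,118) to (232,320), bar pointing down the image. The fin lies almost along tool x. I'll now compute the pivot.

Run:
```python
from h import *
Z=lambda x,y:(195+x/4-.375,154+y/4-.375)
e=onz("w4",Z(232,320),.066)[0]; 
for z in(.066,.044): print(z,onz("w4",Z(242,118),z)[0],onz("w4",Z(238,192),z)[0])
print(e)
# fin side edges at mid: left/right
for y in(250,290): 
    a=onz("w4",[Z(212+ (0),y)],.066)[0];b=onz("w4",[Z(256-(y-250)*.05,y)],.066)[0];print(a,b,np.linalg.norm(a-b),(a+b)/2)
b=onz("w4",Z(230,400),.0425)[0]; print("bar end",b)
c=np.array([.5434,-.1833]); 
for d in(.095,.1,.104): 
  p=c+d*np.array([-.3074,.9516]); print(d,p,(px("w4",[[*p,.066],[*p,.044]])-[195,154])*4)
```

```text
0.066 [ 0.5318 -0.0695  0.066 ] [ 0.5192 -0.0779  0.066 ]
0.044 [ 0.5272 -0.0729  0.044 ] [ 0.5133 -0.0822  0.044 ]
[ 0.4963 -0.0934  0.066 ]
[ 0.5062 -0.081   0.066 ] [ 0.5115 -0.0881  0.066 ] 0.008841686487997345 [ 0.5089 -0.0846  0.066 ]
[ 0.4992 -0.0862  0.066 ] [ 0.5043 -0.093   0.066 ] 0.00853678852107893 [ 0.5018 -0.0896  0.066 ]
bar end [ 0.4708 -0.1115  0.0425]
0.095 [ 0.5142 -0.0929] [[281.4748 251.9488]
 [278.1418 215.1414]]
0.1 [ 0.5127 -0.0881] [[257.9873 244.4089]
 [256.6525 208.1753]]
0.104 [ 0.5114 -0.0843] [[239.1271 238.3545]
 [239.4022 202.5833]]
```

```bash
python3 -m creep '0.015 0.015 -0.1 0 0 0;0.015 0.015 -0.2 0 0 0;0.015 0.015 -0.32 0 0 0;0.015 0.015 -0.42 0 0 0;0.015 0.015 -0.42 0 0 0;0.015 0.015 -0.42 0 0 0' -0.1 10; python3 -m creep '0 0 0 0 0 0;0 0 0 0 0 0;0 0 0 0 0 0;0 0 0 0 0 0;0 0 0 0 0 0' -1 10
```

```text
time_s: 3.72
tcp_pos: [0.513, -0.0803, 0.2382]
tool_rot: [0.948, 0.318, 0.0, 0.0]
ft_force: [-0.3, 0.5, 0.0]
opening: 0.0574
grip_force: 0.0
time_s: 4.13
tcp_pos: [0.5125, -0.081, 0.2372]
tool_rot: [0.948, 0.317, 0.0, 0.0]
ft_force: [-0.4, -0.7, 0.4]
opening: 0.0244
grip_force: 0.0
```

```bash
python3 -m creep '0 0 0 0 0 0;0 0 0 0 0 0;0 0 0 0 0 0;0 0 0 0 0 0' -1 10;python3 -m creep '0 0 0 0 0 0.2;0 0 0 0 0 0.45;0 0 0 0 0 0.7;0 0 0 0 0 0.95;0 0 0 0 0 1'
```

```text
time_s: 4.47
tcp_pos: [0.5126, -0.0811, 0.2368]
tool_rot: [0.948, 0.317, 0.0, 0.0]
ft_force: [0.2, -0.5, 2.0]
opening: 0.0102
grip_force: 9.9
time_s: 4.88
tcp_pos: [0.5117, -0.0803, 0.2368]
tool_rot: [0.838, 0.546, -0.001, -0.001]
ft_force: [-3.8, 2.9, 6.0]
opening: 0.0096
grip_force: 10.0
```

```bash
python3 -m creep '0 0 0 0 0 0.2;0 0 0 0 0 0.45;0 0 0 0 0 0.7;0 0 0 0 0 0.95;0 0 0 0 0 1';python3 -m creep '0 0 0 0 0 0.2;0 0 0 0 0 0.35;0 0 0 0 0 0.42;0 0 0 0 0 0.48;0 0 0 0 0 0.48;0 0 0 0 0 0.48'; python3 -c "
from workcell import arm;print(arm.get_obs()['moment'],arm.get_obs()['qpos'])"
```

```text
time_s: 5.3
tcp_pos: [0.5106, -0.08, 0.2367]
tool_rot: [0.677, 0.736, -0.001, -0.002]
ft_force: [-9.0, 4.4, 11.5]
opening: 0.01
grip_force: 10.0
time_s: 5.8
tcp_pos: [0.51, -0.0802, 0.2366]
tool_rot: [0.587, 0.81, -0.002, -0.002]
ft_force: [-10.2, 4.7, 13.0]
opening: 0.0101
grip_force: 10.0
[ 0.97402323  2.12481232 -0.00539553] [ 0.31837557  0.64505688 -0.39309745  2.18643758  0.60015849  0.42022542
 -0.24534201]
```

```bash
python3 -m creep '0 0 0 0 0 0.06;0 0 0 0 0 0.12;0 0 0 0 0 0.12'; python3 -c "
from workcell import arm;print(arm.get_obs()['moment'])"; python3 -m creep '0 0 0 0 0 0.0;0 0 0 0 0 0;0 0 0 0 0 0;0 0 0 0 0 0' -0.3;python3 -m creep '0 0 0.2 0 0 0.0;0 0 0.4 0 0 0;0 0 0.7 0 0 0;0 0 1 0 0 0;0 0 1 0 0 0';python3 - <<'E'
from h import *
shot("wrist","w5"); im=cv2.imread("pics/w5.png")
cv2.imwrite("pics/z3.png",cv2.resize(im[:300],None,fx=1.25,fy=1.25,interpolation=cv2.INTER_CUBIC))
E
```

```text
time_s: 6.05
tcp_pos: [0.5101, -0.0803, 0.2365]
tool_rot: [0.562, 0.827, -0.002, -0.002]
ft_force: [-9.5, 3.8, 9.8]
opening: 0.0106
grip_force: 10.3
[ 0.85598848  1.97446762 -0.1915706 ]
time_s: 6.38
tcp_pos: [0.5127, -0.0811, 0.2367]
tool_rot: [0.563, 0.826, 0.0, 0.0]
ft_force: [0.1, -0.5, -0.4]
opening: 0.0306
grip_force: 0.0
time_s: 6.8
tcp_pos: [0.5137, -0.0804, 0.3925]
tool_rot: [0.563, 0.827, 0.002, 0.003]
ft_force: [0.1, -0.3, -0.6]
opening: 0.0327
grip_force: 0.0
```

View pics/z3.png

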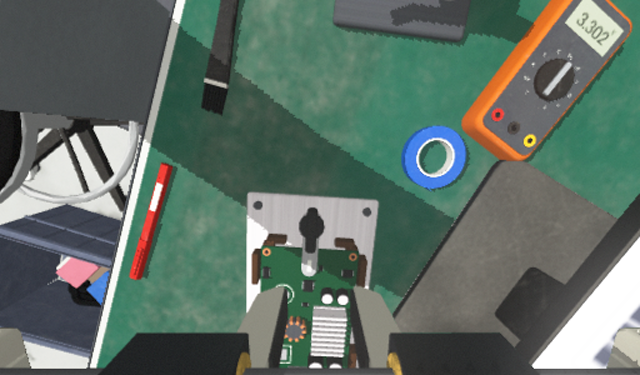

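The turnbutton is closed: fin at (312,225) in line with the plate, bar over the card's edge at (310,268), and the moment showed it against its stop. Before approaching the probe I'll check the card's lands again and the clearance to the screen and the other probes.

Run:
```python
from h import *
print("screen L",*tri(("side0",(103,186)),("top0",(140,75)))); print("screen R",*tri(("side0",(268,85)),("top0",(440,108))))
# big decoy: tip and top ; crop scale of w23
S=lambda x,y:(x/1.0742,(y-300)/1.0714)
print("big tip",onz("w3",S(145,492),0)); print("big top",*tri(("w3",S(20,562)),("side0",(249,203))))
print("small top",*tri(("w3",S(88,368)),("side0",(184,234))))
```

```text
screen L [0.7092 0.2396 0.1582] 0.0030646750857691676
screen R [ 0.6505 -0.4088  0.1226] 0.0076765862081837975
big tip [[0.3895 0.2111 0.    ]]
big top [0.3851 0.2127 0.1995] 0.0026196026097157253
small top [0.5147 0.2464 0.1057] 0.0035909391849095313
```

```bash
python3 -m creep '-0.01 0.2 0.12 0 0 0;-0.02 0.45 0.12 0 0 0;-0.03 0.7 0.12 0 0 0;-0.04 0.8 0.12 0 0 0;-0.04 0.8 0.12 0 0 0;-0.04 0.8 0.12 0 0 0' 0.3;python3 - <<'E'
from h import *
shot("wrist","w6"); im=cv2.imread("pics/w6.png")
p=px("w6",[[.507,.144,.181],[.507,.144,.095]]);print(p)
u,v=p[0].astype(int); u0,v0=max(u-70,0),max(v-70,0); print(u0,v0)
cv2.imwrite("pics/z4.png",cv2.resize(im[v0:v0+150,u0:u0+150],None,fx=4,fy=4,interpolation=cv2.INTER_NEAREST))
E
```

```text
time_s: 7.35
tcp_pos: [0.5063, 0.0395, 0.4038]
tool_rot: [0.562, 0.827, -0.001, -0.0]
ft_force: [0.2, -0.7, -0.3]
opening: 0.0596
grip_force: 0.0
[[311.493   85.9794]
 [294.3804  93.4049]]
241 15
```

View pics/z4.png

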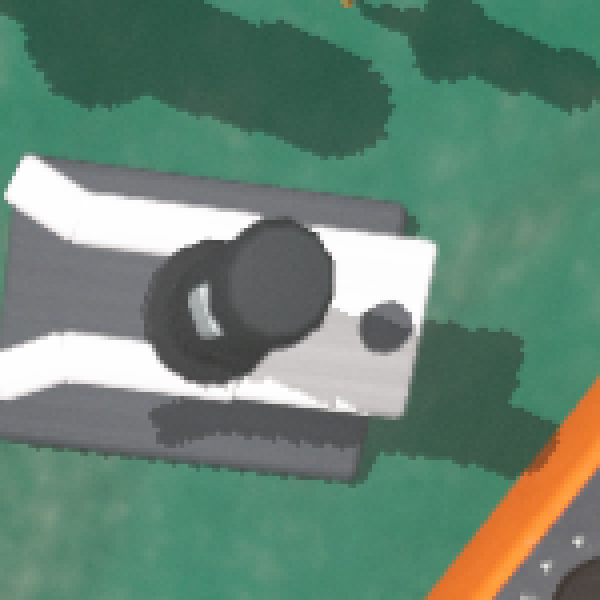

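Handle top centred at (280,277) in the crop, guard around (214,312), fork prongs clear on both sides. That matches the prediction.

Run:
```python
from h import *
Z=lambda x,y:(241+x/4-.375,15+y/4-.375); A=lambda x,y:(145+x/3-.33,50+y/3-.33)
print(*tri(("w6",Z(280,277)),("w3",A(59,214)))); print(onz("w6",Z(280,277),.181),onz("w6",Z(214,312),.095))
# fork: seat from inner prong bends / plate corners at z=.09
for n,q in(("backTop",(437,241)),("backBot",(400,417)),("bendTop out",(88,191)),("bendTop in",(75,242)),("bendBot in",(65,333)),("bendBot out",(66,382)),("hole",(386,327))): print(n,onz("w6",Z(*q),.09)[0])
```

```text
[0.5064 0.1455 0.1769] 0.00013688604715238369
[[0.5059 0.145  0.181 ]] [[0.5065 0.1446 0.095 ]]
backTop [0.5505 0.1796 0.09  ]
backBot [0.5607 0.1396 0.09  ]
bendTop out [0.468  0.1588 0.09  ]
bendTop in [0.4693 0.1472 0.09  ]
bendBot in [0.4748 0.1271 0.09  ]
bendBot out [0.4793 0.1164 0.09  ]
hole [0.5478 0.1575 0.09  ]
```

```bash
python3 -m creep '0 0.25 0 0 0 0;0 0.5 0 0 0 0;0 0.71 0 0 0 0;0 0.71 0 0 0 0;0 0.71 0 0 0 0;0 0.71 -0.2 0 0 0;0 0.71 -0.4 0 0 0;0 0.71 -0.6 0 0 0;0 0.71 -0.65 0 0 0;0 0.71 -0.65 0 0 0' -0.2
```

```text
time_s: 8.23
tcp_pos: [0.5063, 0.1433, 0.3052]
tool_rot: [0.564, 0.826, -0.002, -0.001]
ft_force: [0.1, 0.1, 0.9]
opening: 0.0375
grip_force: 0.0
```

```bash
python3 -m creep '0 0 0 0 0 0;0 0 0 0 0 0;0 0 0 0 0 0;0 0 0 0 0 0;0 0 0 0 0 0;0 0 0 0 0 0' -1 20; python3 -m creep '0 0 0.15 0 0 0;0 0 0.35 0 0 0;0 0 0.6 0 0 0;0 0 0.6 0 0 0;0 0 0.6 0 0 0'
python3 - <<'E'
from h import *
for n in("side","top"): shot(n,n+"1")
im=cv2.imread("pics/side1.png");cv2.imwrite("pics/z5.png",cv2.resize(im[80:290,150:330],None,fx=2.8,fy=2.8,interpolation=cv2.INTER_CUBIC))
E
```

```text
time_s: 8.73
tcp_pos: [0.5068, 0.1454, 0.3086]
tool_rot: [0.563, 0.826, 0.001, 0.001]
ft_force: [-0.7, -1.7, 8.3]
opening: 0.0215
grip_force: 20.0
time_s: 9.15
tcp_pos: [0.5067, 0.1456, 0.3995]
tool_rot: [0.563, 0.826, 0.002, 0.002]
ft_force: [-0.3, 0.4, -1.9]
opening: 0.0216
grip_force: 20.0
```

View pics/z5.png

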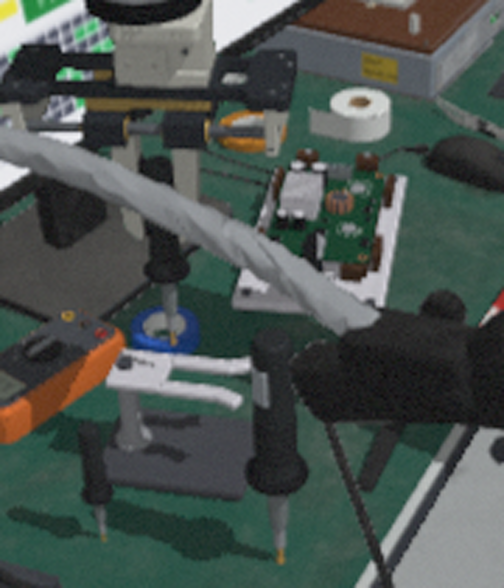

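Probe held upright and clear of the fork, its tip at about (212,202) in the side image. I'll measure the tip's offset in the wrist image.

Run:
```python
from h import *
from scipy.spatial.transform import Rotation as R
o=arm.get_obs(); print(o['tcp_pos'],o['ft_force'])
shot("wrist","w7"); im=cv2.imread("pics/w7.png")
hsv=cv2.cvtColor(im,cv2.COLOR_BGR2HSV); m=((hsv[...,0]>8)&(hsv[...,0]<32)&(hsv[...,1]>90)&(hsv[...,2]>60)).astype(np.uint8)
m[:140]=0;m[260:]=0;m[:,:200]=0;m[:,310:]=0
n,l,st,ce=cv2.connectedComponentsWithStats(m); print(st[1:],ce[1:])
z=o['tcp_pos'][2]-.2846; print("exp",px("w7",[[*o['tcp_pos'][:2],z]]))
print("side at z",onz("side1",(211.8,202.1),z))
for c in ce[1:]: print(onz("w7",c,z), tri(("w7",c),("side1",(211.8,202.1))))
cv2.imwrite("pics/z6.png",cv2.resize(im[150:290,180:330],None,fx=4,fy=4,interpolation=cv2.INTER_NEAREST))
```

```text
[0.5062 0.1451 0.397 ] [-0.5048  0.3325 -0.5594]
[[253 195   4   4  11]
 [302 239   8  21 107]] [[254.4545 196.6364]
 [306.5421 249.7664]]
exp [[253.4134 196.3975]]
side at z [[0.5091 0.142  0.1124]]
[[0.5072 0.1452 0.1124]] (array([0.5066, 0.1461, 0.1161]), np.float64(0.000246874756765389))
[[0.5792 0.1111 0.1124]] (array([0.5841, 0.0724, 0.042 ]), np.float64(0.023736680699584664))
```

View pics/z6.png

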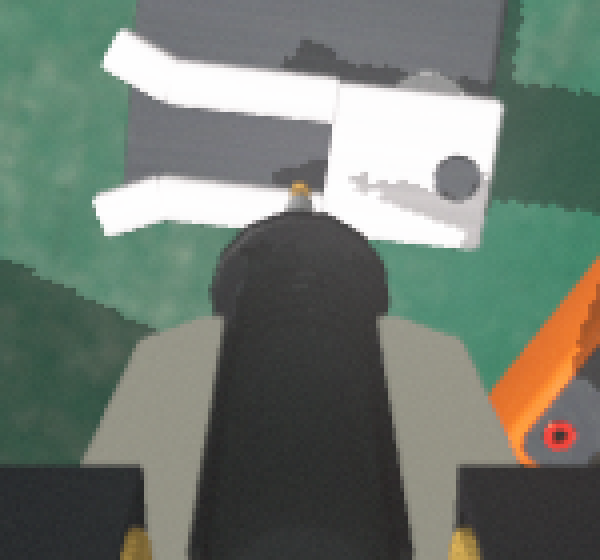

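Wrist view: the gold tip shows at (254.5,196.6), right where a centred grasp predicts, so it is within about 1 mm of the tool axis. Now over to the square land.

```bash
python3 -m creep '0 -0.25 0 0 0 0;0 -0.5 0 0 0 0;0 -0.75 0 0 0 0;0.05 -1 0 0 0 0;0.05 -1 0 0 0 0' && python3 -m creep '0 -0.25 0 0 0 0;0 -0.5 0 0 0 0;0 -0.75 0 0 0 0;0.05 -1 0 0 0 0;0.05 -1 0 0 0 0' && python3 -m creep '0.05 -0.25 0 0 0 0;0.08 -0.45 0 0 0 0;0.08 -0.53 0 0 0 0;0.08 -0.53 0 0 0 0;0.08 -0.53 0 0 0 0;0.08 -0.53 0 0 0 0'
cat > tip.py <<'E'
from h import *
import sys
f=sys.argv[1]; L=np.array(eval(sys.argv[2])); shot("wrist",f); o=arm.get_obs(); t=o['tcp_pos']; im=cv2.imread(f"pics/{f}.png")
hsv=cv2.cvtColor(im,cv2.COLOR_BGR2HSV); m=((hsv[...,0]>8)&(hsv[...,0]<32)&(hsv[...,1]>90)&(hsv[...,2]>60)).astype(np.uint8)
m[:188]=0;m[206:]=0;m[:,:244]=0;m[:,266:]=0
n,l,st,ce=cv2.connectedComponentsWithStats(m); print("tcp",t,"F",o['ft_force'])
for s,c in zip(st[1:],ce[1:]):
    p=onz(f,c,t[2]-.2846)[0]; print(s[4],c,"tip",p,"to land mm",1e3*(L-p[:2]))
print("land expected px",px(f,[[*L,.035]]))
E
python3 tip.py w8 '[.5325,-.2341]'
```

```text
time_s: 9.72
tcp_pos: [0.5143, -0.012, 0.3953]
tool_rot: [0.566, 0.824, -0.002, -0.0]
ft_force: [-0.1, 0.3, -0.2]
opening: 0.0216
grip_force: 20.0
time_s: 10.13
tcp_pos: [0.5215, -0.162, 0.3953]
tool_rot: [0.567, 0.824, -0.002, -0.0]
ft_force: [0.7, -0.2, -0.6]
opening: 0.0212
grip_force: 20.0
time_s: 10.63
tcp_pos: [0.5334, -0.2323, 0.3967]
tool_rot: [0.562, 0.827, 0.0, -0.001]
ft_force: [0.3, -0.0, -0.5]
opening: 0.0218
grip_force: 20.0
tcp [ 0.5335 -0.2321  0.3969] F [ 0.0908 -0.2818 -0.5147]
13 [254.4615 196.8462] tip [ 0.5342 -0.2317  0.1123] to land mm [-1.6987 -2.3805]
land expected px [[252.5687 179.9235]]
```

```bash
python3 - <<'E'
from h import *
im=cv2.imread("pics/w8.png"); r=11;k=6;u,v=252,179
p=cv2.resize(im[v-r:v+r+1,u-r:u+r+1],None,fx=k,fy=k); hsv=cv2.cvtColor(p,cv2.COLOR_BGR2HSV)
m=((hsv[...,1]<75)&(hsv[...,2]>120)).astype(np.uint8)
for c in cv2.findContours(m,0,2)[0]:
    (a,b),wh,_=cv2.minAreaRect(c)
    if min(wh)>20: uv=((a+.5)/k-.5+u-r,(b+.5)/k-.5+v-r); print(uv,np.array(wh)/k,onz("w8",uv,.035))
E
python3 -m creep '-0.011 -0.016 -0.15 0 0 0;-0.011 -0.016 -0.3 0 0 0;-0.011 -0.016 -0.4 0 0 0;-0.011 -0.016 -0.43 0 0 0;-0.011 -0.016 -0.43 0 0 0;-0.011 -0.016 -0.43 0 0 0'; python3 tip.py w9 '[.5325,-.2341]'
```

```text
(252.3443311055501, 179.67935689290366) [19.0823 18.7736] [[ 0.5321 -0.2339  0.035 ]]
time_s: 11.18
tcp_pos: [0.5322, -0.2354, 0.3333]
tool_rot: [0.562, 0.827, 0.0, 0.0]
ft_force: [0.8, -1.0, -1.2]
opening: 0.0221
grip_force: 20.0
tcp [ 0.5323 -0.2357  0.3337] F [-0.9308  0.0634 -0.705 ]
10 [254.3 197. ] tip [ 0.5333 -0.2354  0.0491] to land mm [-0.7832  1.2705]
land expected px [[254.0582 191.6089]]
```

```bash
cat > f.py <<'E'
from h import *
F=[]
for _ in range(6): optics.snapshot("side"); o=arm.get_obs(); F.append(o['ft_force'])
print(o['time_s'],o['tcp_pos'],np.mean(F,0),np.std(F,0))
E
python3 f.py; python3 -m creep '-0.005 0.008 -0.04 0 0 0;-0.005 0.008 -0.08 0 0 0;-0.005 0.008 -0.1 0 0 0;-0.005 0.008 -0.1 0 0 0;-0.005 0.008 -0.1 0 0 0' >/dev/null; python3 f.py
```

```text
11.5333 [ 0.5319 -0.2365  0.3333] [ 0.0396  0.5341 -0.8605] [0.6501 0.5361 0.6061]
12.25 [ 0.531  -0.2352  0.3178] [-0.6505 -0.0232  0.7107] [0.3127 0.4367 0.5786]
```

```bash
python3 -m creep '0 0 -0.01 0 0 0;0 0 -0.015 0 0 0;0 0 -0.015 0 0 0;0 0 -0.015 0 0 0;0 0 -0.015 0 0 0;0 0 -0.015 0 0 0' >/dev/null; python3 f.py; python3 tip.py w10 '[.5325,-.2341]'
```

```text
13.05 [ 0.5311 -0.2352  0.3155] [-1.1204  0.0243  1.6837] [0.4441 0.2754 0.6295]
tcp [ 0.531  -0.2352  0.3155] F [-1.3712  0.6126  1.5564]
6 [254.5    197.3333] tip [ 0.5323 -0.2355  0.0309] to land mm [0.1676 1.4338]
land expected px [[255.1988 197.3445]]
```

```bash
python3 -m creep '0 0 0.1 0 0 0;0 0 0.2 0 0 0;0 0 0.3 0 0 0;-0.05 0.15 0.3 0 0 0;-0.1 0.35 0.3 0 0 0;-0.148 0.472 0.3 0 0 0;-0.148 0.472 0.3 0 0 0;-0.148 0.472 0.25 0 0 0;-0.148 0.472 0.12 0 0 0;-0.148 0.472 0.12 0 0 0'; python3 -m creep '0 0 0 0 0 0;0 0 0 0 0 0;0 0 0 0 0 0'>/dev/null; python3 f.py; python3 tip.py w11 '[.5102,-.1646]'
```

```text
time_s: 13.93
tcp_pos: [0.5084, -0.1654, 0.3308]
tool_rot: [0.563, 0.826, -0.001, -0.001]
ft_force: [-0.6, 0.6, -1.2]
opening: 0.022
grip_force: 20.0
14.4833 [ 0.5089 -0.1645  0.3338] [ 0.3749  0.1924 -0.3154] [0.669  0.6087 0.6619]
tcp [ 0.5089 -0.1644  0.3337] F [ 0.0565 -0.0232 -1.1155]
9 [254.4444 197.1111] tip [ 0.5102 -0.1647  0.0491] to land mm [0.0319 0.0862]
land expected px [[254.5102 193.0181]]
```

Right over the round land; press to the same depth (TCP z about 0.3155).

```bash
python3 -m creep '0 0 -0.04 0 0 0;0 0 -0.08 0 0 0;0 0 -0.1 0 0 0;0 0 -0.11 0 0 0;0 0 -0.12 0 0 0;0 0 -0.12 0 0 0;0 0 -0.12 0 0 0;0 0 -0.12 0 0 0' >/dev/null; python3 f.py; python3 tip.py w12 '[.5102,-.1646]'
```

```text
15.5 [ 0.5088 -0.1644  0.3155] [-1.232   0.2487  1.4021] [0.4031 0.2728 0.586 ]
tcp [ 0.5088 -0.1644  0.3155] F [-1.3114 -0.1226  1.5272]
7 [254.4286 197.4286] tip [ 0.51   -0.1649  0.0309] to land mm [0.1901 0.2644]
land expected px [[254.706  198.4954]]
```

```bash
python3 -m creep '0 0 0.2 0 0 0;0 0 0.4 0 0 0;0 0 0.56 0 0 0;0 0.2 0.56 0 0 0;0 0.4 0.56 0 0 0;0 0.6 0.56 0 0 0;0 0.8 0.56 0 0 0;0 1 0.56 0 0 0' >/dev/null;  python3 -m creep '0 0.25 0 0 0 0;0 0.5 0 0 0 0;-0.01 0.75 0 0 0 0;-0.015 0.95 0 0 0 0;-0.015 1 0 0 0 0;-0.015 1 0 0 0 0;-0.015 1 0 0 0 0'; python3 -m creep '0 0.065 0 0 0 0;0 0.065 0 0 0 0;0 0.065 0 0 0 0;0 0.065 0 0 0 0'; python3 tip.py w13 '[.5065,.145]'
```

```text
time_s: 16.8
tcp_pos: [0.5066, 0.1353, 0.3992]
tool_rot: [0.563, 0.827, -0.0, 0.0]
ft_force: [0.7, -0.1, -1.5]
opening: 0.0216
grip_force: 20.0
time_s: 17.13
tcp_pos: [0.5068, 0.1445, 0.3994]
tool_rot: [0.563, 0.826, -0.0, 0.0]
ft_force: [-0.7, -0.2, -1.2]
opening: 0.0216
grip_force: 20.0
tcp [0.5067 0.1446 0.3994] F [-0.4943  0.3507 -0.3363]
10 [254.5 196.8] tip [0.5078 0.1446 0.1148] to land mm [-1.3119  0.3602]
land expected px [[253.6859 177.4602]]
```

```bash
python3 -m creep '-0.007 0.002 -0.15 0 0 0;-0.007 0.002 -0.3 0 0 0;-0.007 0.002 -0.42 0 0 0;-0.007 0.002 -0.52 0 0 0;-0.007 0.002 -0.57 0 0 0;-0.007 0.002 -0.595 0 0 0;-0.007 0.002 -0.6 0 0 0;-0.007 0.002 -0.6 0 0 0;-0.007 0.002 -0.6 0 0 0'; python3 f.py
```

```text
time_s: 17.93
tcp_pos: [0.5058, 0.1458, 0.3102]
tool_rot: [0.563, 0.826, 0.0, 0.0]
ft_force: [-0.8, -0.2, -1.9]
opening: 0.0219
grip_force: 20.0
18.2333 [0.5056 0.1456 0.3098] [-0.0836  0.13   -0.6808] [0.6729 0.8857 0.3835]
```

```bash
python3 -m creep '0 0 -0.007 0 0 0;0 0 -0.007 0 0 0;0 0 -0.007 0 0 0'; python3 -m creep '0 0 -0.007 0 0 0;0 0 -0.007 0 0 0;0 0 -0.007 0 0 0;0 0 -0.007 0 0 0;0 0 -0.007 0 0 0;0 0 -0.007 0 0 0' 0.1; python3 -m creep '0 0 0.1 0 0 0;0 0 0.25 0 0 0;0 0 0.5 0 0 0;0 0 0.75 0 0 0;0 0 0.85 0 0 0;0 0 0.85 0 0 0'; python3 -m creep '0 -0.25 0 0 0 0;0 -0.5 0 0 0 0;0 -0.65 0 0 0 0;0 -0.67 0 0 0 0;0 -0.67 0 0 0 0;0 -0.67 0 0 0 0'
python3 - <<'E'
from h import *
shot("wrist","w14"); print(arm.get_obs()['tcp_pos'])
a=cv2.imread("pics/w6.png"); b=cv2.imread("pics/w14.png")
P=[[.506,.145,.178],[.5065,.1446,.095]]; pa=px("w6",P);pb=px("w14",P);print(pa,pb)
# handle+guard dark blob, around predicted spot, in both pictures
for f,im,p in(("w6",a,pa),("w14",b,pb)):
    g=cv2.cvtColor(im,cv2.COLOR_BGR2GRAY); u,v=p[1].astype(int); u0,v0=max(u-25,0),max(v-25,0)
    c=g[v0:v0+60,u0:u0+60]; m=(c<62).astype(np.uint8); n,l,st,ce=cv2.connectedComponentsWithStats(m)
    i=1+st[1:,4].argmax(); uv=ce[i]+[u0,v0]; s=st[i]; print(f,s[4],s[2:4],uv,onz(f,uv,.12))
E
```

```text
time_s: 18.48
tcp_pos: [0.5057, 0.1457, 0.3086]
tool_rot: [0.563, 0.827, 0.0, 0.0]
ft_force: [-0.4, -0.2, 2.5]
opening: 0.0217
grip_force: 20.0
time_s: 18.98
tcp_pos: [0.5056, 0.1457, 0.3073]
tool_rot: [0.563, 0.827, -0.0, -0.0]
ft_force: [0.2, 0.9, -0.2]
opening: 0.0509
grip_force: 0.0
time_s: 19.48
tcp_pos: [0.506, 0.1463, 0.4386]
tool_rot: [0.563, 0.826, 0.002, 0.002]
ft_force: [-0.0, 0.5, -0.5]
opening: 0.0514
grip_force: 0.0
time_s: 19.98
tcp_pos: [0.5055, 0.0456, 0.4344]
tool_rot: [0.563, 0.827, 0.0, -0.0]
ft_force: [0.4, 0.5, -0.8]
opening: 0.0511
grip_force: 0.0
[0.5055 0.0463 0.4345]
[[309.9372  84.3078]
 [294.1599  92.5877]] [[299.7367  96.095 ]
 [288.193  100.4677]]
w6 4 [4 2] [292.5  104.25] [[0.5066 0.1326 0.12  ]]
w14 7 [5 2] [293.1429 110.2857] [[0.5125 0.1361 0.12  ]]
```

Run:
```python
from h import *
shot("side","side2"); shot("top","top2")
for n,(u,v,w,h) in (("side",(196,172,34,95)),):
    a=cv2.imread(f"pics/{n}0.png",0);b=cv2.imread(f"pics/{n}2.png",0)
    t=a[v:v+h,u:u+w]; r=cv2.matchTemplate(b[v-12:v+h+12,u-12:u+w+12],t,cv2.TM_CCOEFF_NORMED); _,s,_,l=cv2.minMaxLoc(r); print(n,s,np.array(l)-12, np.abs(t.astype(int)-b[v:v+h,u:u+w]).mean())
# handle top in w14: darkest-gray disc seen against fork/bench
im=cv2.imread("pics/w14.png"); hsv=cv2.cvtColor(im,cv2.COLOR_BGR2HSV)[70:130,255:345]; g=hsv[...,2]
m=((g<75)&(hsv[...,1]<70)).astype(np.uint8); n,l,st,ce=cv2.connectedComponentsWithStats(m)
for i in range(1,n):
    if st[i,4]>150: print(st[i],ce[i]+[255,70])
im=cv2.imread("pics/w6.png"); hsv=cv2.cvtColor(im,cv2.COLOR_BGR2HSV)[55:125,255:345]; g=hsv[...,2]
m=((g<75)&(hsv[...,1]<70)).astype(np.uint8); n,l,st,ce=cv2.connectedComponentsWithStats(m)
for i in range(1,n):
    if st[i,4]>150: print("w6",st[i],ce[i]+[255,55])
```

```text
side 0.940200686454773 [0 0] 6.9981424148606814
[ 23  14  36  31 290] [288.5207 103.5621]
w6 [ 28  28  39  27 297] [295.8687  99.6364]
```

```bash
python3 -c "
from workcell import workorder;print(workorder.hand_in())"
```

```text
the job is handed in; nothing more can be done
None
```

I finished the job and handed it in at about 20 s of the 67 s allowed; no verdict came back. The turnbutton is against its stop, both lands were pressed with about 2 N (square, then round), and the probe is back in the fork, with the side camera showing no shift from where it first hung.

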